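# Fetch the pen box from behind the paint bottles

### The job

First clear all three paint bottles out of the way, standing them upright on the black rubber mat at the side; then fetch the wooden pen box from behind them and lay it flat inside the green tray, lid up. Finally put every bottle back upright on the middle of the coaster of its own colour, never knocking a bottle over and leaving the little glue tin where it is.

Things in the scene. Friction and masses are not known exactly. Their poses are not given: they have to be found in the camera images.
- bottle_red: White straight-sided paint bottle with red screw cap and red band round its lower half: a plain cylinder 36 mm in diameter and 105 mm tall, about 0.12 kg, rigid. Origin at the centre of its underside, z up. At the start it stands on the red coaster; three such bottles stand in a row 62 mm apart (centre to centre), about 10 mm in front of the pen box, too close for a finger between.
- bottle_yellow: White straight-sided paint bottle with yellow screw cap and yellow band round its lower half: a plain cylinder 36 mm in diameter and 105 mm tall, about 0.12 kg, rigid. Origin at the centre of its underside, z up. At the start it stands on the yellow coaster; three such bottles stand in a row 62 mm apart (centre to centre), about 10 mm in front of the pen box, too close for a finger between.
- bottle_blue: White straight-sided paint bottle with blue screw cap and blue band round its lower half: a plain cylinder 36 mm in diameter and 105 mm tall, about 0.12 kg, rigid. Origin at the centre of its underside, z up. At the start it stands on the blue coaster; three such bottles stand in a row 62 mm apart (centre to centre), about 10 mm in front of the pen box, too close for a finger between.
- coaster_red: Fixed red coaster, home of the red bottle: 48 mm (x) by 56 mm (y), 4 mm thick; origin at the centre of its underside, so the bottle stands 4 mm above it. Lies on a fixed dark wooden board 12 mm thick, in a row of three along the coaster's y; coaster +x points horizontally from the bottles to the pen box behind them. On the -x side of the bottles only the glue tin stands.
- coaster_yellow: Fixed yellow coaster, home of the yellow bottle: 48 mm (x) by 56 mm (y), 4 mm thick; origin at the centre of its underside, so the bottle stands 4 mm above it. Lies on a fixed dark wooden board 12 mm thick, in a row of three along the coaster's y; coaster +x points horizontally from the bottles to the pen box behind them. On the -x side of the bottles only the glue tin stands.
- coaster_blue: Fixed blue coaster, home of the blue bottle: 48 mm (x) by 56 mm (y), 4 mm thick; origin at the centre of its underside, so the bottle stands 4 mm above it. Lies on a fixed dark wooden board 12 mm thick, in a row of three along the coaster's y; coaster +x points horizontally from the bottles to the pen box behind them. On the -x side of the bottles only the glue tin stands.
- pen_box: Closed wooden pen box, a rigid light wood block 160 mm long (its x), 45 mm wide (its y), 38 mm tall, about 0.2 kg. Origin at the centre of its underside, z up. At the start it lies on the dark wooden board behind the row of bottles, its length along the row. Bare board behind it for 40 mm, then a fixed wooden fence rising 40 mm above the board.
- side_mat: Fixed black rubber mat, the side area, 240 mm (x) by 100 mm (y), 6 mm thick, to the left or right of the dark wooden board; origin at the centre of its underside, so things on it stand 6 mm above the origin.
- tray: Fixed shallow green tray, the place for the pen box, on the other side of the board from the mat. Outside 190 mm (x) by 75 mm (y), rim 11 mm high, walls and floor 5 mm thick, so inside 180 by 65 mm and 6 mm deep; origin at the centre of its underside, the inner floor 5 mm above it.
- glue_tin: Bystander: small round glue tin, steel-grey with a narrow orange label, 40 mm in diameter and 50 mm tall, loose on the bench in front of the dark wooden board (on the robot's side); origin at the centre of its underside. Not to be moved.

How it is judged (in metres and radians):
On the way, in this order (a step that is already met when the one before it is completed fails the run):
1. all three bottles stand released on the side mat (x of bottle_red in the frame of side_mat between -0.112 and 0.112 m and y of bottle_red in the frame of side_mat between -0.042 and 0.042 m and z of each of bottle_red, bottle_yellow, bottle_blue in the frame of side_mat below 0.012 m and linear speed of each of bottle_red, bottle_yellow, bottle_blue below 0.02 m/s and angle between each of bottle_red, bottle_yellow, bottle_blue's own z axis and vertical below 0.1 rad and contact force between the fingers and bottle_red below 0.3 N and x of bottle_yellow in the frame of side_mat between -0.112 and 0.112 m and y of bottle_yellow in the frame of side_mat between -0.042 and 0.042 m and contact force between the fingers and bottle_yellow below 0.3 N and x of bottle_blue in the frame of side_mat between -0.112 and 0.112 m and y of bottle_blue in the frame of side_mat between -0.042 and 0.042 m and contact force between the fingers and bottle_blue below 0.3 N), for 0.2 s.
2. the pen box lies flat inside the green tray, released (horizontal distance between pen_box and tray below 0.015 m and z of pen_box in the frame of tray below 0.009 m and angle between the x axis of pen_box and the x axis of tray, either way round below 0.2 rad and linear speed of pen_box below 0.02 m/s and angle between pen_box's own z axis and vertical below 0.1 rad and contact force between the fingers and pen_box below 0.3 N), for 0.2 s.
At the end, for the whole second after the job is handed in: Each bottle upright (0.1 rad), released, at rest on the coaster of its own colour, centres within 12 mm; the pen box flat, lid up, released, at rest inside the green tray, centre within 15 mm of the tray's, long sides within 0.2 rad (all of step 2 and horizontal distance between bottle_red and coaster_red below 0.012 m and z of bottle_red in the frame of coaster_red below 0.009 m and linear speed of each of bottle_red, bottle_yellow, bottle_blue below 0.02 m/s and angle between each of bottle_red, bottle_yellow, bottle_blue's own z axis and vertical below 0.1 rad and contact force between the fingers and bottle_red below 0.3 N and horizontal distance between bottle_yellow and coaster_yellow below 0.012 m and z of bottle_yellow in the frame of coaster_yellow below 0.009 m and contact force between the fingers and bottle_yellow below 0.3 N and horizontal distance between bottle_blue and coaster_blue below 0.012 m and z of bottle_blue in the frame of coaster_blue below 0.009 m and contact force between the fingers and bottle_blue below 0.3 N); the robot touches nothing.
It fails at once if a bottle is knocked over (tilted more than 0.6 rad) (angle between any of bottle_red, bottle_yellow, bottle_blue's own z axis and vertical above 0.6 rad).
It fails at once if the glue tin is moved more than 20 mm (distance of glue_tin from where it was at the start of the episode above 0.02 m).
It also fails if it takes over 138 s, if anything falls off the work surface, if the arm or the gripper's body presses on something with over 40 N, if the wrist force passes 120 N, or if a joint passes its speed limit or range.

### The arm

A 6-joint arm with a two-finger parallel gripper is mounted at the origin on the work surface. World frame = base frame: x ahead of the robot, y to its left, z up, the work surface at z = 0. Lengths are in mm, angles in rad, forces in N, time in s.
With the tool pointing down it reaches from about 400 to 925 mm from the base axis. Payload 12.5 kg.
Tool frame: the origin (TCP) lies midway between the tips of the shut fingers; the grasp point (between the pads) lies 19 mm behind it (env.pinch_z is the z of the grasp point in the tool frame, in mm); z points along the fingers, y is the line along which they close (so a half turn about z gives the same grasp; the last joint's range is limited). The gripper opens to 95 mm and grips with 3 to 60 N. Pads are 20 mm wide; open, the fingers measure 119 mm over their backs; the gripper's body (75 mm by 180 mm) begins 59 mm behind the grasp point.
Start: joints at [-1.415, 0.491, 1.559, -0, 1.092, -0.106], TCP at [161.785, -603.716, 214.661] pointing down, gripper open.
Joint ranges: [-3.1, 3.1], [-0.84, 2.19], [0.05, 2.79], [-1.13, 4.28], [0.06, 2.93], [-2.69, 2.69]. Speed limits (rad/s): [2.22, 2.22, 2.79, 3.14, 3.14, 3.14].

### API

Orientations are given as [roll, pitch, yaw] about the fixed x, y, z axes, in that order (R = Rz(yaw) Ry(pitch) Rx(roll)).
In Python, from cell import env, eyes gives the robot as it stands.
- The arm moves only by the shell command python3 -m inch 'ROWS'. ROWS is JSON, a list of rows, each a list of 3 entries, a list of its own where there are three numbers: the shift along the tool's x, y, z in units of 60 mm (1.0 is 60 mm), then the turn about the tool's z in units of 5 degrees (1.0 is 5 degrees), then the closure, from -1 (fully open) to 1 (shut). In form: [[[tx, ty, tz], turn, claw], ...]. A call has exactly 10 rows; each row shifts and turns the commanded pose from where the row before left it, along the tool's axes as they then stand; what a row does not reach is not made up. A row lasts 1/8 s, in which the tool goes at most 62.5 mm and 10.7 degrees, less where a joint would pass 70% of its speed; a pose out of reach is approached as far as the arm can. A call is refused whole if a number of a shift passes 1 or a number of a turn 1, either way. A call with a gripper value outside its range is refused whole. The fingers move at their own pace and stop on an object; the grip force is fixed at half the most. Time passes only in rows, so rows that do not move let the fingers close, or fill a call up. It gives the time, the measured TCP pose, the force, the opening and the grip force at its end, in the units of the state.
- env.state(): the state, without advancing time (a new reading comes with each control period).
- eyes.read_camera(name): name is "side" or "top" or "wrist"; returns a dict with "pixels" (384x512x3 uint8, red, green, blue), "fx", "fy", "cx", "cy" (pixels), "distortion" ([k1, k2, p1, p2, k3] as OpenCV has them; the pictures are not rectified), "extrinsics" (4x4, takes a point from world to camera coordinates). Camera axes: x right, y down, z forward; pixel columns grow to the right and rows downward; lengths in mm; the calibration is good to about 2 mm. A picture is of the moment at which its call begins. There is no depth.
- env.job_done(): hands the job in; it is judged then, once.
Trained networks look in a picture, given as the dict that the camera call returned (one of the last four; its "shot" number tells which), for a name from the list of things; names that differ only in an ending like _2 or _b are one class to them, and where a whole thing is asked for, a point or a joint stands for the part that bears it (a point fixed in the world has none). Each returns a list of dicts, best first, with "score" (0 to 1); they miss things now and then, are a little off and sometimes report something else, mostly with a low value. They report only what shows in the picture. A call takes as long as a camera call.
- eyes.boxes_of(name, picture): "centre" ([row, column] in pixels, amid what is visible of it).
- eyes.cut_out(name, picture): "mask" (384x512 bool, what is visible of it) and "centre" ([row, column] in pixels, amid what is visible of it).
- eyes.spot_point(name, picture): "centre" ([row, column] in pixels: a listed point, or the origin of a listed thing).
The state is a dict: "t": time; "joints": joint angles; "qvel": joint speeds; "tau": joint torques, N m; "eef_pos": TCP position; "tcp_rot": TCP orientation; "ft_force": force on the tool from outside, world axes, zero at the start; "moment": the same for the moment, N m; "opening": opening from 0.0 (shut) to 1.0 (fully open); "grip_force": force on a finger pad.
Only numpy, scipy, OpenCV 4.12 (cv2) and the standard library are available. Lean on these libraries where they do the work, as an engineer would, in place of code of your own. Each camera call takes 0.05 s, during which the arm holds its last target. There are 200 camera calls.

## Working session

There is one attempt and no reset: what is moved stays moved. The work goes in short steps, Python scripts to look and compute and a shell command to move; the robot and the scene stay as the last step left them, time stands still between calls to the robot, and variables do not carry over. Pictures are saved under pics/ and viewed, at most 14 in all, crops included, and the job is handed in when it is done.

```bash
mkdir -p pics; ls
cat > h.py <<'E'
import numpy as np,cv2
from cell import env,eyes
def ray(p,rc):
    K=np.array([[p['fx'],0,p['cx']],[0,p['fy'],p['cy']],[0,0,1.]])
    u=cv2.undistortPoints(np.array([[[rc[1],rc[0]]]],float),K,np.array(p['distortion'],float))[0,0]
    E=np.array(p['extrinsics']);R,t=E[:3,:3],E[:3,3]
    return -R.T@t, R.T@np.array([u[0],u[1],1.])
def at_z(p,rc,z):
    c,d=ray(p,rc); return c+d*(z-c[2])/d[2]
def proj(p,X):
    K=np.array([[p['fx'],0,p['cx']],[0,p['fy'],p['cy']],[0,0,1.]])
    E=np.array(p['extrinsics'])
    return cv2.projectPoints(np.array(X,float).reshape(-1,1,3),cv2.Rodrigues(E[:3,:3])[0],E[:3,3],K,np.array(p['distortion'],float))[0][:,0]
def save(p,n,crop=None,s=1):
    im=cv2.cvtColor(p['pixels'],cv2.COLOR_RGB2BGR)
    cv2.imwrite('pics/'+n,cv2.resize(im,None,fx=s,fy=s))
E
python3 - <<'E'
from h import *
s=env.state();print(s['eef_pos'],s['tcp_rot'],s['opening'],env.pinch_z)
H=dict(bottle_red=121-105,bottle_yellow=16,bottle_blue=16,coaster_red=12,coaster_yellow=12,coaster_blue=12,pen_box=12,side_mat=0,tray=0,glue_tin=0)
for c in('top','side'):
    p=eyes.read_camera(c);save(p,c+'0.png',s=1.5)
    print(c,'cam at',ray(p,[192,256])[0].round())
    for n,z in H.items():
        for f in (eyes.spot_point,):
            r=f(n,p)[:2]
            print(n,[(np.round(q['centre'],1).tolist(),round(q['score'],2),at_z(p,q['centre'],z).round(1).tolist()) for q in r])
E
```

```text
pics
[ 161.75223669 -603.46225721  214.03882521] [-3.14048247e+00 -1.38495918e-04  2.61761396e-01] 1.0002863125378827 -18.8
top cam at [ 331.   -3. 1040.]
bottle_red [([185.8, 273.2], 0.94, [559.4, -28.2, 16.0])]
bottle_yellow [([181.5, 296.8], 0.81, [567.8, -83.5, 16.0])]
bottle_blue [([184.2, 245.2], 0.68, [565.4, 37.2, 16.0]), ([242.7, 243.2], 0.51, [428.6, 45.0, 16.0])]
coaster_red [([182.3, 270.3], 0.82, [568.9, -21.8, 12.0])]
coaster_yellow [([184.2, 297.1], 0.77, [562.2, -84.3, 12.0])]
coaster_blue [([188.0, 242.1], 0.81, [557.4, 44.9, 12.0])]
pen_box [([160.7, 268.7], 0.76, [621.6, -19.8, 12.0])]
side_mat [([208.1, 122.5], 0.98, [520.7, 329.8, 0.0])]
tray [([204.9, 400.0], 0.86, [507.7, -319.8, 0.0])]
glue_tin [([243.5, 244.7], 0.55, [428.2, 42.3, 0.0])]
side cam at [ 434. -625.  525.]
bottle_red [([209.0, 281.8], 0.76, [565.5, -34.7, 16.0])]
bottle_yellow [([227.4, 289.8], 0.9, [572.0, -93.1, 16.0])]
bottle_blue [([187.4, 276.2], 0.57, [565.7, 42.5, 16.0])]
coaster_red [([205.2, 282.4], 0.51, [570.0, -17.5, 12.0])]
coaster_yellow [([225.1, 286.3], 0.64, [567.2, -81.4, 12.0])]
coaster_blue [([190.8, 277.1], 0.66, [566.7, 34.8, 12.0])]
pen_box [([204.4, 304.1], 0.57, [618.1, -19.5, 12.0])]
side_mat [([133.7, 244.2], 0.59, [517.5, 332.0, 0.0])]
tray [([334.3, 282.3], 0.72, [519.2, -318.1, 0.0])]
glue_tin [([192.9, 216.6], 0.9, [428.3, 55.8, 0.0]), ([185.9, 275.4], 0.54, [568.8, 69.6, 0.0])]
```

View pics/top0.png

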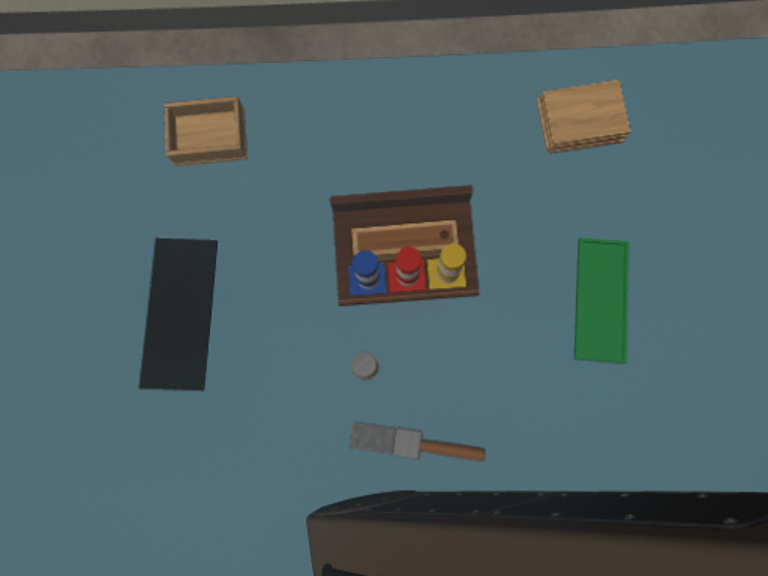

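View pics/side0.png

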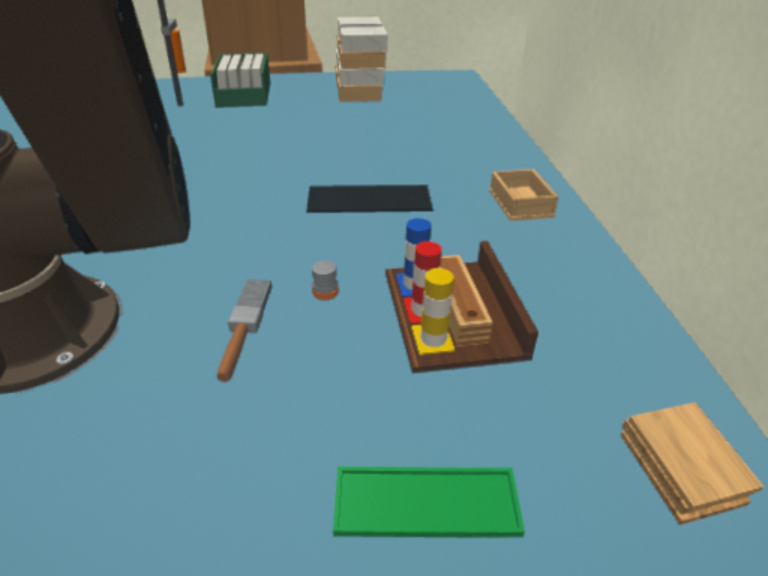

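The top view shows blue, red and yellow bottles at about (366,265), (408,262) and (452,258). The box is behind them at (405,240), with the fence at (400,197). The mat is at (178,314), the tray at (602,300) and the glue tin at (365,365). The side view agrees. Next I'll refine the positions with mask fits.

```bash
cat >> h.py <<'E'
from scipy.optimize import minimize
A=np.linspace(0,2*np.pi,40)
def cyl(x,y,z0,r=18,h=105):
    return np.array([[x+r*np.cos(a),y+r*np.sin(a),z] for a in A for z in(z0,z0+h)])
def blk(x,y,th,z0,l,w,h):
    c,s=np.cos(th),np.sin(th)
    return np.array([[x+c*a-s*b,y+s*a+c*b,z] for a in(-l/2,l/2) for b in(-w/2,w/2) for z in(z0,z0+h)])
def hull(p,X,k=4):
    m=np.zeros((384*k,512*k),np.uint8)
    q=cv2.convexHull((proj(p,X)*k+(k-1)/2).round().astype(np.int32))
    cv2.fillConvexPoly(m,q,255)
    return cv2.resize(m,(512,384),interpolation=cv2.INTER_AREA)/255.
def fit(views,f,x0,step,occ=None):
    # views: list of (picture, mask); f(x)->points
    def cost(x):
        c=0
        for i,(p,m) in enumerate(views):
            h=hull(p,f(x)); 
            if occ is not None: h=h*(1-occ[i])
            c+=1-np.minimum(h,m).sum()/np.maximum(h,m).sum()
        return c
    S=[np.array(x0,float)]+[np.array(x0,float)+np.eye(len(x0))[i]*step[i] for i in range(len(x0))]
    r=minimize(cost,x0,method='Nelder-Mead',options=dict(initial_simplex=S,xatol=.05,fatol=1e-4))
    return r.x,r.fun
def mask(n,p,near=None):
    r=eyes.cut_out(n,p)
    return r[0]['mask'].astype(float) if r else None
E
cat > m.py <<'E'
from h import *
P=[eyes.read_camera(c) for c in('top','side')]
g=dict(red=(566,-25),yellow=(569,-87),blue=(563,38))
B={}
for c in g:
    ms=[mask('bottle_'+c,p) for p in P]
    for i,nm in enumerate(('top','side','both')):
        V=[(p,m) for j,(p,m) in enumerate(zip(P,ms)) if m is not None and (i==2 or j==i)]
        if V:
            x,f=fit(V,lambda x:cyl(x[0],x[1],16),g[c],(6,6)); print(c,nm,x.round(1),round(f,3))
    B[c]=x
occ=[np.max([hull(p,cyl(*B[c],16)) for c in g],0) for p in P]
ms=[mask('pen_box',p) for p in P]
for sel in([0],[1],[0,1]):
    x,f=fit([(P[i],ms[i]) for i in sel],lambda x:blk(x[0],x[1],x[2],12,160,45,38),(620,-20,1.64),(5,5,.05),[occ[i] for i in sel]);print('box',sel,x.round(3),round(f,3))
for n,d,x0,l,w,h in(('side_mat',0,(519,331,-.08),240,100,6),('tray',0,(513,-319,-.03),190,75,11)):
    ms=[mask(n,p) for p in P]
    for sel in([0],[1]):
        if ms[sel[0]] is None: continue
        x,f=fit([(P[i],ms[i]) for i in sel],lambda x:blk(x[0],x[1],x[2],0,l,w,h),x0,(5,5,.05));print(n,sel,x.round(3),round(f,3))
oc=occ
for c in g:
    ms=[mask('coaster_'+c,p) for p in P]
    for sel in([0],[1]):
        if ms[sel[0]] is None: continue
        x,f=fit([(P[i],ms[i]) for i in sel],lambda x:blk(x[0],x[1],.07,12,48,56,4),g[c],(5,5),[oc[i] for i in sel]);print('coaster',c,sel,x.round(1),round(f,3))
ms=[mask('glue_tin',p) for p in P]
for i in(0,1):
    if ms[i] is not None: print('tin',fit([(P[i],ms[i])],lambda x:cyl(x[0],x[1],0,20,50),(428,46),(5,5)))
E
python3 m.py
```

```text
red top [567.  -23.4] 0.088
red side [568.1 -23.6] 0.377
red both [567.6 -23.8] 0.466
yellow top [568.5 -85.3] 0.075
yellow side [571.1 -87.4] 0.071
yellow both [570.8 -86.5] 0.177
blue top [564.3  37.7] 0.108
blue both [564.3  37.7] 0.108
box [0] [615.446 -20.024   1.646] 0.105
box [1] [619.097 -21.094   1.624] 0.074
box [0, 1] [617.856 -21.533   1.638] 0.201
side_mat [0] [ 5.19062e+02  3.37166e+02 -6.80000e-02] 0.026
tray [0] [ 5.19418e+02 -3.20907e+02 -1.16000e-01] 0.026
tray [1] [ 5.20865e+02 -3.20680e+02 -1.20000e-01] 0.027
coaster red [0] [566.9 -21.4] 0.216
coaster red [1] [566.2 -24.2] 0.264
coaster yellow [0] [570.3 -83.5] 0.22
coaster yellow [1] [570.8 -85.5] 0.248
coaster blue [0] [563.3  40. ] 0.17
tin (array([425.43808746,  45.3469429 ]), np.float64(0.10083044705064259))
tin (array([428.6676209 ,  50.35522974]), np.float64(0.12681486685400767))
```

Fits from both cameras agree: the row spacing is about 62 mm and its yaw about 0.057. I'm approaching the blue bottle from above.

```bash
cat > d.py <<'E'
import sys
from h import *
def delta(x,y,z,yaw):
    s=env.state();p=np.array(s['eef_pos']);w=s['tcp_rot'][2]
    d=np.array([x,y,z])-p;c,sn=np.cos(yaw),np.sin(yaw)
    print('t',round(s['t'],2),'pos',p.round(1),'rpy',np.round(s['tcp_rot'],3),'op',round(s['opening'],3),'grip',np.round(s['grip_force'],1),'F',np.round(s['ft_force'],1))
    print('turn',round(np.degrees((w-yaw+np.pi)%(2*np.pi)-np.pi)/5,2),'units after turn',(np.array([d[0]*c+d[1]*sn,d[0]*sn-d[1]*c,-d[2]])/60).round(3))
if len(sys.argv)>1: delta(*map(float,sys.argv[1:]))
E
python3 -m inch '[[[0,0,0],0.8,0],[[0,0,0],0.8,0],[[0,0,0],0.75,0],[[0.48,-0.68,0],0,0],[[0.48,-0.68,0],0,0],[[0.48,-0.68,0],0,0],[[0.48,-0.68,0],0,0],[[0.48,-0.68,0],0,0],[[0.48,-0.68,0],0,0],[[0.48,-0.68,0],0,0]]'
python3 -m inch '[[[0.48,-0.68,0],0,0],[[0.48,-0.68,0],0,0],[[0.48,-0.68,0],0,0],[[0.48,-0.68,0],0,0],[[0.48,-0.68,0],0,0],[[0.48,-0.68,0],0,0],[[0.48,-0.68,0],0,0],[[0.48,-0.68,0],0,0],[[0,0,0],0,0],[[0,0,0],0,0]]'
python3 d.py 563.8 38.3 76 0.057
python3 - <<'E'
from h import *
p=eyes.read_camera('wrist');save(p,'w1.png')
for c,x in dict(red=(567.3,-23.6),yellow=(570.8,-85.5),blue=(563.8,38.3)).items():
    m=mask('bottle_'+c,p)
    if m is not None: print(c,fit([(p,m)],lambda x:cyl(x[0],x[1],16),x,(5,5)))
E
```

```text
t: 3.45
eef_pos: [347.5, -305.8, 214.9]
tcp_rot: [3.141, -0.0, 0.056]
ft_force: [0.1, -0.3, 0.8]
opening: 0.502
grip_force: 0.0
t: 4.7
eef_pos: [558.0, 31.6, 214.4]
tcp_rot: [3.141, 0.001, 0.057]
ft_force: [0.0, -0.6, 0.8]
opening: 0.495
grip_force: 0.0
t 4.7 pos [558.   31.6 214.4] rpy [3.141e+00 1.000e-03 5.700e-02] op 0.495 grip 0.0 F [ 0.  -0.6  0.8]
turn 0.0 units after turn [ 0.103 -0.105  2.307]
red (array([568.19572191, -24.81015072]), np.float64(0.03489532337267287))
yellow (array([571.03385461, -87.66172285]), np.float64(0.031032180571693768))
blue (array([565.80675049,  37.19323065]), np.float64(0.052190515720659914))
```

View pics/w1.png

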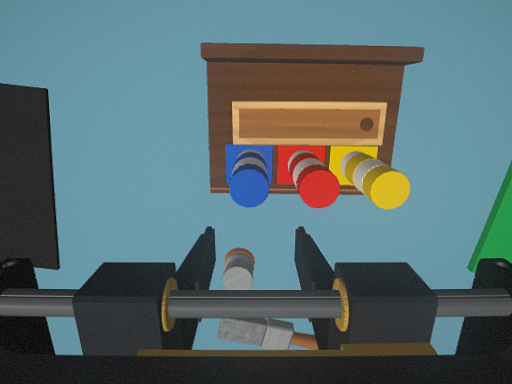

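The wrist picture shows blue at (250,178), red at (313,180) and yellow at (380,180), all upright with clear gaps between them. The fits match to 1–2 mm, so I'm descending and grasping blue.

```bash
python3 -m inch '[[[0.12,-0.1,0],0,0],[[0,0,0],0,0],[[0,0,0.5],0,0],[[0,0,0.5],0,0],[[0,0,0.4],0,0],[[0,0,0.4],0,0],[[0,0,0.3],0,0],[[0,0,0.2],0,0],[[0,0,0],0,0],[[0,0,0],0,0]]'
python3 -m inch '[[[0,0,0],0,1],[[0,0,0],0,1],[[0,0,0],0,1],[[0,0,0],0,1],[[0,0,-0.1],0,1],[[0,0,-0.3],0,1],[[0,0,-0.5],0,1],[[0,0,-0.5],0,1],[[0,0,-0.5],0,1],[[0,0,-0.5],0,1]]'
python3 d.py 594 332 66 0.057
```

```text
t: 6.15
eef_pos: [565.6, 38.2, 77.2]
tcp_rot: [3.141, -0.001, 0.057]
ft_force: [0.1, 0.9, -0.0]
opening: 0.5
grip_force: 0.0
t: 7.4
eef_pos: [564.9, 38.2, 221.7]
tcp_rot: [3.142, 0.0, 0.057]
ft_force: [0.3, 0.0, -0.9]
opening: 0.377
grip_force: 30.0
t 7.4 pos [564.9  38.2 221.7] rpy [3.142 0.    0.057] op 0.377 grip 30.0 F [ 0.3  0.  -0.9]
turn -0.0 units after turn [ 0.763 -4.861  2.595]
```

```bash
python3 -m inch '[[[0.06,-0.41,0],0,1],[[0.127,-0.8,0],0,1],[[0.127,-0.8,0],0,1],[[0.127,-0.8,0],0,1],[[0.127,-0.8,0],0,1],[[0.127,-0.8,0],0,1],[[0.06,-0.44,0],0,1],[[0,0,0],0,1],[[0,0,0.4],0,1],[[0,0,0.5],0,1]]'
python3 -m inch '[[[0,0,0.5],0,1],[[0,0,0.5],0,1],[[0,0,0.35],0,1],[[0,0,0.2],0,1],[[0,0,0.12],0,1],[[0,0,0],0,1],[[0,0,0],0,1],[[0,0,0],0,0],[[0,0,0],0,0],[[0,0,0],0,0]]'
python3 d.py 567.8 -24.3 220 0.057
python3 - <<'E'
from h import *
p=eyes.read_camera('top');m=mask('bottle_blue',p)
print(fit([(p,m)],lambda x:cyl(x[0],x[1],6),(594,332),(5,5)))
E
```

```text
t: 8.65
eef_pos: [594.1, 330.2, 166.6]
tcp_rot: [-3.142, -0.001, 0.056]
ft_force: [-0.4, 0.3, -1.3]
opening: 0.375
grip_force: 30.0
t: 9.9
eef_pos: [594.0, 331.3, 66.5]
tcp_rot: [3.142, -0.0, 0.057]
ft_force: [-0.7, 0.4, 0.0]
opening: 0.499
grip_force: 0.0
t 9.9 pos [594.  331.3  66.5] rpy [ 3.142 -0.     0.057] op 0.499 grip 0.0 F [-0.7  0.4  0. ]
turn -0.0 units after turn [-0.773  5.893 -2.559]
(array([579.04089355, 315.91662598]), np.float64(0.6542387857176667))
```

```bash
python3 -m inch '[[[0,0,-0.3],0,0],[[0,0,-0.6],0,0],[[0,0,-0.8],0,0],[[0,0,-0.86],0,0],[[-0.05,0.4,0],0,0],[[-0.11,0.8,0],0,0],[[-0.11,0.8,0],0,0],[[-0.11,0.8,0],0,0],[[-0.11,0.8,0],0,0],[[-0.11,0.8,0],0,0]]'
python3 -m inch '[[[-0.11,0.8,0],0,0],[[-0.06,0.69,0],0,0],[[0,0,0],0,0],[[0,0,0],0,0],[[0,0,0],0,0],[[0,0,0],0,0],[[0,0,0],0,0],[[0,0,0],0,0],[[0,0,0],0,0],[[0,0,0],0,0]]'
python3 d.py 567.8 -24.3 77 0.057
python3 - <<'E'
from h import *
for c in('top','side'):
    p=eyes.read_camera(c);m=mask('bottle_blue',p)
    if m is not None: print(c,fit([(p,m)],lambda x:cyl(x[0],x[1],6),(594,332),(5,5)))
p=eyes.read_camera('wrist');save(p,'w2.png')
for c,x,z in (('red',(567.3,-23.6),16),('yellow',(570.8,-85.5),16),('blue',(594,332),6)):
    m=mask('bottle_'+c,p)
    if m is not None: print(c,fit([(p,m)],lambda x:cyl(x[0],x[1],z),x,(5,5)))
E
```

```text
t: 11.25
eef_pos: [572.2, 63.7, 220.1]
tcp_rot: [3.141, 0.0, 0.056]
ft_force: [0.7, -0.9, 0.1]
opening: 0.499
grip_force: 0.0
t: 12.5
eef_pos: [567.9, -24.2, 220.0]
tcp_rot: [3.141, -0.0, 0.057]
ft_force: [0.5, -0.6, 0.0]
opening: 0.501
grip_force: 0.0
t 12.5 pos [567.9 -24.2 220. ] rpy [ 3.141 -0.     0.057] op 0.501 grip 0.0 F [ 0.5 -0.6  0. ]
turn -0.0 units after turn [-2.000e-03  2.000e-03  2.384e+00]
top (array([591.79052734, 331.0222168 ]), np.float64(0.0732506930752902))
side (array([594.43914795, 333.61483765]), np.float64(0.14272697951943225))
red (array([568.53701371, -24.67407697]), np.float64(0.04269214424798773))
```

View pics/w2.png

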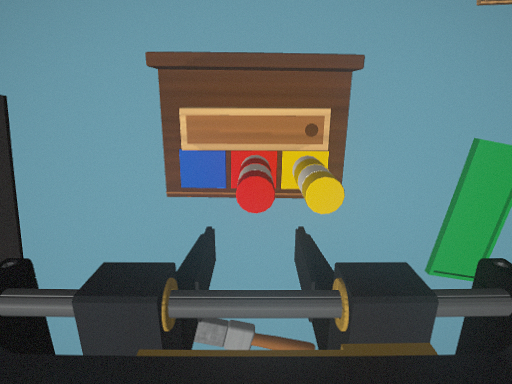

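The wrist view shows the red bottle centred at (256,185) between the fingers and the blue coaster empty at (202,168). Blue is standing on the mat. I'm grasping red now; its mat target is (519,337).

```bash
python3 -m inch '[[[0,0,0.3],0,0],[[0,0,0.5],0,0],[[0,0,0.5],0,0],[[0,0,0.5],0,0],[[0,0,0.38],0,0],[[0,0,0.2],0,0],[[0,0,0],0,0],[[0,0,0],0,1],[[0,0,0],0,1],[[0,0,0],0,1]]'
python3 -m inch '[[[0,0,0],0,1],[[0,0,-0.1],0,1],[[0,0,-0.3],0,1],[[0,0,-0.5],0,1],[[0,0,-0.6],0,1],[[0,0,-0.6],0,1],[[0,0,-0.28],0,1],[[0,0,0],0,1],[[0,0,0],0,1],[[0,0,0],0,1]]'
python3 d.py 519 337 67 0.057
```

```text
t: 14.15
eef_pos: [568.3, -24.2, 78.0]
tcp_rot: [3.141, -0.002, 0.057]
ft_force: [-0.8, -0.9, 5.3]
opening: 0.377
grip_force: 30.0
t: 15.4
eef_pos: [567.5, -24.1, 219.0]
tcp_rot: [-3.141, 0.002, 0.057]
ft_force: [-0.6, -0.1, -1.3]
opening: 0.379
grip_force: 30.0
t 15.4 pos [567.5 -24.1 219. ] rpy [-3.141e+00  2.000e-03  5.700e-02] op 0.379 grip 30.0 F [-0.6 -0.1 -1.3]
turn -0.0 units after turn [-0.465 -6.055  2.534]
```

```bash
python3 -m inch '[[[-0.035,-0.455,0],0,1],[[-0.06,-0.8,0],0,1],[[-0.06,-0.8,0],0,1],[[-0.06,-0.8,0],0,1],[[-0.06,-0.8,0],0,1],[[-0.06,-0.8,0],0,1],[[-0.06,-0.8,0],0,1],[[-0.05,-0.5,0],0,1],[[-0.02,-0.3,0],0,1],[[0,0,0],0,1]]'
python3 -m inch '[[[0,0,0.3],0,1],[[0,0,0.5],0,1],[[0,0,0.6],0,1],[[0,0,0.6],0,1],[[0,0,0.3],0,1],[[0,0,0.15],0,1],[[0,0,0.07],0,1],[[0,0,0],0,1],[[0,0,0],0,0],[[0,0,0],0,0]]'
python3 -m inch '[[[0,0,0],0,0],[[0,0,-0.3],0,0],[[0,0,-0.6],0,0],[[0,0,-0.8],0,0],[[0,0,-0.83],0,0],[[0,0,0],0,0],[[0,0.4,0],0,0],[[0,0.8,0],0,0],[[0,0.8,0],0,0],[[0,0.8,0],0,0]]'
python3 d.py 571 -86.8 220 0.057
```

```text
t: 16.65
eef_pos: [519.2, 337.4, 219.4]
tcp_rot: [3.141, 0.001, 0.058]
ft_force: [-0.6, -0.7, -1.9]
opening: 0.371
grip_force: 30.0
t: 17.9
eef_pos: [519.7, 337.2, 69.5]
tcp_rot: [-3.141, -0.001, 0.057]
ft_force: [-0.4, 0.2, -0.2]
opening: 0.486
grip_force: 0.0
t: 19.15
eef_pos: [528.2, 166.6, 219.8]
tcp_rot: [3.141, 0.002, 0.057]
ft_force: [0.2, -0.4, -0.5]
opening: 0.5
grip_force: 0.0
t 19.15 pos [528.2 166.6 219.8] rpy [3.141e+00 2.000e-03 5.700e-02] op 0.5 grip 0.0 F [ 0.2 -0.4 -0.5]
turn -0.0 units after turn [ 4.720e-01  4.257e+00 -4.000e-03]
```

```bash
python3 -m inch '[[[0.08,0.8,0],0,0],[[0.08,0.8,0],0,0],[[0.08,0.8,0],0,0],[[0.08,0.8,0],0,0],[[0.08,0.66,0],0,0],[[0.07,0.4,0],0,0],[[0,0,0],0,0],[[0,0,0],0,0],[[0,0,0],0,0],[[0,0,0],0,0]]'
python3 d.py 571 -86.8 77 0.057
python3 - <<'E'
from h import *
for c in('top','side'):
    p=eyes.read_camera(c)
    for n,x,z in(('blue',(594,332),6),('red',(519,337),6),('yellow',(571,-86.8),16)):
        m=mask('bottle_'+n,p)
        if m is not None: print(c,n,fit([(p,m)],lambda x:cyl(x[0],x[1],z),x,(5,5)))
p=eyes.read_camera('wrist');m=mask('bottle_yellow',p)
print(fit([(p,m)],lambda x:cyl(x[0],x[1],16),(571,-86.8),(5,5)))
E
```

```text
t: 20.4
eef_pos: [571.5, -83.6, 220.7]
tcp_rot: [3.142, 0.0, 0.058]
ft_force: [0.1, 0.3, 1.1]
opening: 0.496
grip_force: 0.0
t 20.4 pos [571.5 -83.6 220.7] rpy [3.142 0.    0.058] op 0.496 grip 0.0 F [0.1 0.3 1.1]
turn 0.01 units after turn [-0.011  0.052  2.394]
top blue (array([592.26069593, 329.75645614]), np.float64(0.10232647126348826))
top red (array([518.26818848, 336.81231689]), np.float64(0.058646283879137506))
side blue (array([595.59253597, 331.90185499]), np.float64(0.0818012002702595))
side red (array([520.56229019, 336.94063377]), np.float64(0.0882807570977917))
side yellow (array([571.20872831, -87.44466119]), np.float64(0.04983672286741281))
(array([570.7346954 , -87.07399212]), np.float64(0.04004315121641433))
```

```bash
python3 -m inch '[[[0,0.05,0.3],0,0],[[0,0,0.5],0,0],[[0,0,0.5],0,0],[[0,0,0.5],0,0],[[0,0,0.38],0,0],[[0,0,0.2],0,0],[[0,0,0],0,0],[[0,0,0],0,1],[[0,0,0],0,1],[[0,0,0],0,1]]'
python3 -m inch '[[[0,0,0],0,1],[[0,0,-0.1],0,1],[[0,0,-0.3],0,1],[[0,0,-0.5],0,1],[[0,0,-0.6],0,1],[[0,0,-0.6],0,1],[[0,0,-0.28],0,1],[[0,0,0],0,1],[[0,0,0],0,1],[[0,0,0],0,1]]'
python3 d.py 444 342 67 0.057
```

```text
t: 22.15
eef_pos: [572.2, -87.4, 78.7]
tcp_rot: [3.141, -0.001, 0.057]
ft_force: [-0.2, 0.9, 5.5]
opening: 0.373
grip_force: 30.0
t: 23.4
eef_pos: [571.4, -87.3, 219.6]
tcp_rot: [-3.141, 0.002, 0.057]
ft_force: [-0.0, -0.3, -0.8]
opening: 0.377
grip_force: 30.0
t 23.4 pos [571.4 -87.3 219.6] rpy [-3.141e+00  2.000e-03  5.700e-02] op 0.377 grip 30.0 F [-0.  -0.3 -0.8]
turn -0.0 units after turn [-1.713 -7.264  2.544]
```

```bash
python3 -m inch '[[[-0.17,-0.4,0],0,1],[[-0.17,-0.8,0],0,1],[[-0.17,-0.8,0],0,1],[[-0.17,-0.8,0],0,1],[[-0.17,-0.8,0],0,1],[[-0.17,-0.8,0],0,1],[[-0.17,-0.8,0],0,1],[[-0.17,-0.8,0],0,1],[[-0.17,-0.8,0],0,1],[[-0.18,-0.46,0],0,1]]'
python3 -m inch '[[[0,0,0],0,1],[[0,0,0.3],0,1],[[0,0,0.5],0,1],[[0,0,0.6],0,1],[[0,0,0.6],0,1],[[0,0,0.3],0,1],[[0,0,0.15],0,1],[[0,0,0.09],0,1],[[0,0,0],0,1],[[0,0,0],0,1]]'
python3 d.py 444 342 67 0.057
```

```text
t: 24.65
eef_pos: [442.6, 344.1, 220.1]
tcp_rot: [3.141, 0.001, 0.059]
ft_force: [-0.7, -0.3, -1.0]
opening: 0.374
grip_force: 30.0
t: 25.9
eef_pos: [444.8, 341.7, 68.7]
tcp_rot: [-3.141, -0.001, 0.057]
ft_force: [0.6, 0.9, -0.7]
opening: 0.373
grip_force: 30.0
t 25.9 pos [444.8 341.7  68.7] rpy [-3.141e+00 -1.000e-03  5.700e-02] op 0.373 grip 30.0 F [ 0.6  0.9 -0.7]
turn -0.0 units after turn [-0.013 -0.005  0.028]
```

```bash
python3 -m inch '[[[0,0,0.02],0,1],[[0,0,0],0,1],[[0,0,0],0,0],[[0,0,0],0,0],[[0,0,0],0,0],[[0,0,-0.3],0,0],[[0,0,-0.6],0,0],[[0,0,-0.8],0,0],[[0,0,-0.8],0,0],[[0,0,0],0,0]]'
python3 -m inch '[[[0.28,0.69,0],0,-0.4],[[0.28,0.69,0],0,-0.4],[[0.28,0.69,0],0,-0.4],[[0.28,0.69,0],0,-0.4],[[0.28,0.69,0],0,-0.4],[[0.28,0.69,0],0,-0.4],[[0.28,0.69,0],0,-0.4],[[0.28,0.69,0],0,-0.4],[[0.28,0.69,0],0,-0.4],[[0,0,0],0,-0.4]]'
python3 - <<'E'
from h import *
P=[eyes.read_camera(c) for c in('top','side','wrist')]
save(P[2],'w3.png')
for c,p in zip('tsw',P):
    m=mask('pen_box',p)
    if m is not None:print(c,'box',fit([(p,m)],lambda x:blk(x[0],x[1],x[2],12,160,45,38),(617,-21,1.63),(5,5,.05)))
    for n,x in(('blue',(594,332)),('red',(519,337)),('yellow',(444,342))):
        m=mask('bottle_'+n,p)
        if m is not None: print(c,n,fit([(p,m)],lambda x:cyl(x[0],x[1],6),x,(5,5)))
    for n,x in(('red',(568,-24)),('yellow',(571,-86)),('blue',(565,38))):
        m=mask('coaster_'+n,p)
        if m is not None: print(c,'coaster',n,fit([(p,m)],lambda x:blk(x[0],x[1],x[2],12,48,56,4),x+(.06,),(5,5,.05)))
    m=mask('tray',p)
    if m is not None: print(c,'tray',fit([(p,m)],lambda x:blk(x[0],x[1],x[2],0,190,75,11),(519.5,-320.5,-.116),(5,5,.05)))
E
python3 d.py 617 -21 160 1.63
```

```text
t: 27.15
eef_pos: [445.7, 342.4, 220.2]
tcp_rot: [-3.139, -0.005, 0.057]
ft_force: [0.4, 0.9, -0.7]
opening: 0.498
grip_force: 0.0
t: 28.4
eef_pos: [617.1, -24.1, 215.2]
tcp_rot: [-3.141, 0.002, 0.053]
ft_force: [0.0, 0.2, 0.1]
opening: 0.7
grip_force: 0.0
t blue (array([592.46817017, 330.52302551]), np.float64(0.11988571340793708))
t red (array([517.48632812, 335.26660156]), np.float64(0.08145472661601683))
t yellow (array([441.1575892 , 341.30000722]), np.float64(0.041684338981032854))
t tray (array([ 5.19204390e+02, -3.21204813e+02, -1.13189398e-01]), np.float64(0.025212154835999034))
s box (array([619.35380959, -19.24976587,   1.61221556]), np.float64(0.03976430567367273))
s blue (array([595.57329559, 332.05712509]), np.float64(0.051382962781856945))
s red (array([520.56229019, 336.94063377]), np.float64(0.06403475632791833))
s yellow (array([443.96643066, 341.67254639]), np.float64(0.08044076717149129))
s coaster red (array([ 5.67185233e+02, -2.24616930e+01,  7.13514339e-02]), np.float64(0.0767839386334579))
s coaster yellow (array([ 5.70733299e+02, -8.47481651e+01,  4.93869603e
[... 204 characters left out ...]
82e-01]), np.float64(0.021224206128360512))
w box (array([618.4658141 , -20.84321208,   1.61543618]), np.float64(0.027701283215989303))
w coaster red (array([ 5.61034971e+02, -2.34557087e+01,  6.43120692e-02]), np.float64(0.17969314938154135))
w coaster yellow (array([ 5.66061712e+02, -8.52080699e+01,  2.34685510e-02]), np.float64(0.12835315524874324))
w coaster blue (array([5.61629012e+02, 3.89086418e+01, 4.20687479e-02]), np.float64(0.14172709449254683))
w tray (array([ 5.21673149e+02, -3.22538335e+02, -1.04894906e-01]), np.float64(0.29724583188515696))
t 29.75 pos [616.7 -21.7 217. ] rpy [3.142 0.    0.057] op 0.704 grip 0.0 F [0.6 1.  0.5]
turn -18.03 units after turn [0.011 0.006 0.95 ]
```

View pics/w3.png

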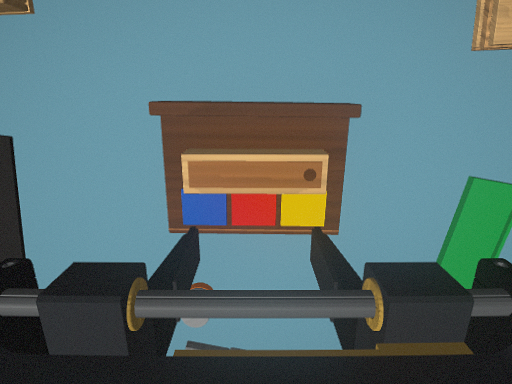

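The wrist picture shows the three coasters empty at (204,208), (254,208) and (303,208), with the box alone at (255,172). All bottles are standing on the mat. I'm turning 90° and going down over the box.

```bash
python3 -m inch '[[[0,0,0],-0.9,-0.4],[[0,0,0],-1,-0.4],[[0,0,0],-1,-0.4],[[0,0,0],-1,-0.4],[[0,0,0],-1,-0.4],[[0,0,0],-1,-0.4],[[0,0,0],-1,-0.4],[[0,0,0],-1,-0.4],[[0,0,0],-1,-0.4],[[0,0,0],-1,-0.4]]'
python3 -m inch '[[[0,0,0],-1,-0.4],[[0,0,0],-1,-0.4],[[0,0,0],-1,-0.4],[[0,0,0],-1,-0.4],[[0,0,0],-1,-0.4],[[0,0,0],-1,-0.4],[[0,0,0],-1,-0.4],[[0,0,0],-1,-0.4],[[0,0,0],0,-0.4],[[0,0,0],0,-0.4]]'
python3 d.py 618.5 -20.5 24 1.62
```

```text
t: 31.0
eef_pos: [616.7, -21.7, 217.0]
tcp_rot: [3.142, 0.0, 0.924]
ft_force: [-0.3, -0.7, 0.4]
opening: 0.702
grip_force: 0.0
t: 32.25
eef_pos: [616.7, -21.7, 217.1]
tcp_rot: [3.141, 0.0, 1.617]
ft_force: [0.7, 0.3, 1.0]
opening: 0.704
grip_force: 0.0
t 32.25 pos [616.7 -21.7 217.1] rpy [3.141 0.    1.617] op 0.704 grip 0.0 F [0.7 0.3 1. ]
turn -0.04 units after turn [0.018 0.03  3.218]
```

```bash
python3 -m inch '[[[0.02,0.03,0.3],0,-0.4],[[0,0,0.5],0,-0.4],[[0,0,0.5],0,-0.4],[[0,0,0.5],0,-0.4],[[0,0,0.5],0,-0.4],[[0,0,0.4],0,-0.4],[[0,0,0.3],0,-0.4],[[0,0,0.2],0,-0.4],[[0,0,0],0,-0.4],[[0,0,0],0,-0.4]]'
python3 -m inch '[[[0,0,0.02],0,1],[[0,0,0],0,1],[[0,0,0],0,1],[[0,0,0],0,1],[[0,0,-0.1],0,1],[[0,0,-0.3],0,1],[[0,0,-0.5],0,1],[[0,0,-0.5],0,1],[[0,0,-0.5],0,1],[[0,0,0],0,1]]'
python3 d.py 520.3 -321 18 -0.116
```

```text
t: 33.5
eef_pos: [618.8, -20.5, 25.7]
tcp_rot: [3.141, 0.0, 1.619]
ft_force: [-0.3, 0.5, -0.4]
opening: 0.701
grip_force: 0.0
t: 34.75
eef_pos: [619.5, -20.5, 140.9]
tcp_rot: [3.137, 0.001, 1.619]
ft_force: [0.5, 1.0, -2.4]
opening: 0.468
grip_force: 30.0
t 34.75 pos [619.5 -20.5 140.9] rpy [3.137e+00 1.000e-03 1.619e+00] op 0.468 grip 30.0 F [ 0.5  1.  -2.4]
turn 19.88 units after turn [-1.062  5.166  2.048]
```

```bash
python3 -m inch '[[[-0.3,-0.12,0],0,1],[[-0.62,-0.236,0],0,1],[[-0.62,-0.236,0],0,1],[[-0.62,-0.236,0],0,1],[[-0.62,-0.236,0],0,1],[[-0.62,-0.236,0],0,1],[[-0.62,-0.236,0],0,1],[[-0.6,-0.236,0],0,1],[[-0.3,-0.12,0],0,1],[[0,0,0],0.9,1]]'
python3 -m inch '[[[0,0,0],1,1],[[0,0,0],1,1],[[0,0,0],1,1],[[0,0,0],1,1],[[0,0,0],1,1],[[0,0,0],1,1],[[0,0,0],1,1],[[0,0,0],1,1],[[0,0,0],1,1],[[0,0,0],1,1]]'
python3 -m inch '[[[0,0,0],1,1],[[0,0,0],1,1],[[0,0,0],1,1],[[0,0,0],1,1],[[0,0,0],1,1],[[0,0,0],1,1],[[0,0,0],1,1],[[0,0,0],1,1],[[0,0,0],1,1],[[0,0,0],0,1]]'
python3 d.py 520.3 -321 18 -0.116
python3 - <<'E'
from h import *
p=eyes.read_camera('side');save(p,'s2.png')
s=env.state()
for c in('top','side'):
    if c=='top': p=eyes.read_camera(c)
    m=mask('pen_box',p)
    if m is not None:print(c,fit([(p,m)],lambda x:blk(x[0],x[1],x[2],128.4,160,45,38),(520,-321,-.11),(5,5,.05)))
E
```

```text
t: 36.0
eef_pos: [518.1, -322.0, 137.0]
tcp_rot: [-3.14, -0.001, 1.537]
ft_force: [0.6, 0.4, -1.9]
opening: 0.473
grip_force: 30.0
t: 37.25
eef_pos: [518.8, -320.3, 137.1]
tcp_rot: [-3.14, 0.0, 0.665]
ft_force: [0.3, 0.0, -1.0]
opening: 0.47
grip_force: 30.0
t: 38.5
eef_pos: [518.9, -320.4, 137.2]
tcp_rot: [-3.141, 0.001, -0.117]
ft_force: [-0.5, -0.4, -1.4]
opening: 0.477
grip_force: 30.0
t 38.5 pos [ 518.9 -320.4  137.2] rpy [-3.141e+00  1.000e-03 -1.170e-01] op 0.477 grip 30.0 F [-0.5 -0.4 -1.4]
turn -0.01 units after turn [0.025 0.007 1.987]
top (array([ 534.57871097, -291.96769324,   -0.60510707]), np.float64(0.9422966929408368))
side (array([ 534.57871097, -291.96769324,   -0.60510707]), np.float64(0.9422966929408368))
```

View pics/s2.png

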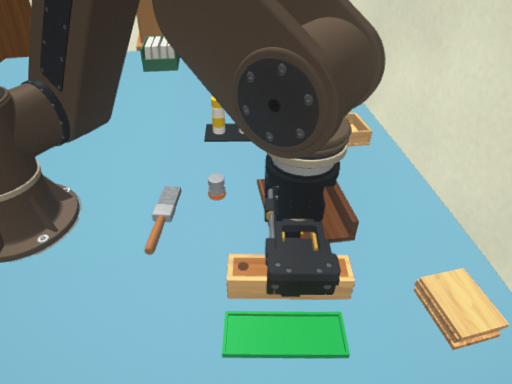

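The side view shows the held box level and parallel above the tray, with the box at (290,277) and the tray at (285,333). I'm lowering it.

```bash
python3 -m inch '[[[0.02,0.01,0.3],0,1],[[0,0,0.5],0,1],[[0,0,0.5],0,1],[[0,0,0.3],0,1],[[0,0,0.2],0,1],[[0,0,0.1],0,1],[[0,0,0.07],0,1],[[0,0,0],0,1],[[0,0,0],0,1],[[0,0,0],0,1]]'
python3 d.py 520.3 -321 18 -0.116
```

```text
t: 39.95
eef_pos: [520.5, -321.6, 20.0]
tcp_rot: [3.141, -0.001, -0.118]
ft_force: [-0.7, -0.8, -1.4]
opening: 0.471
grip_force: 30.0
t 39.95 pos [ 520.5 -321.6   20. ] rpy [ 3.141e+00 -1.000e-03 -1.180e-01] op 0.471 grip 30.0 F [-0.7 -0.8 -1.4]
turn -0.02 units after turn [-0.005 -0.009  0.034]
```

```bash
python3 -m inch '[[[0,0,0.03],0,1],[[0,0,0],0,1],[[0,0,0],0,-0.4],[[0,0,0],0,-0.4],[[0,0,0],0,-0.4],[[0,0,-0.3],0,-0.4],[[0,0,-0.6],0,-0.4],[[0,0,-0.8],0,-0.4],[[0,0,-0.9],0,-0.4],[[0,0,-0.75],0,-0.4]]'
python3 -m inch '[[[0,0,0],-1,0],[[0,0,0],-1,0],[[-0.02,-0.4,0],0,0],[[-0.04,-0.74,0],0,0],[[-0.04,-0.74,0],0,0],[[-0.04,-0.74,0],0,0],[[-0.04,-0.74,0],0,0],[[-0.04,-0.74,0],0,0],[[-0.04,-0.74,0],0,0],[[-0.04,-0.74,0],0,0]]'
python3 - <<'E'
from h import *
for c in('top','side'):
    p=eyes.read_camera(c)
    m=mask('pen_box',p)
    if m is not None:print(c,fit([(p,m)],lambda x:blk(x[0],x[1],x[2],5,160,45,38),(520,-321,-.11),(5,5,.05)))
save(p,'s3.png')
E
python3 d.py 444.8 341.7 220 .057
```

```text
t: 41.2
eef_pos: [520.3, -321.3, 222.5]
tcp_rot: [3.14, -0.002, -0.118]
ft_force: [0.2, -0.9, -0.6]
opening: 0.699
grip_force: 0.0
t: 42.45
eef_pos: [482.2, 14.0, 219.5]
tcp_rot: [3.142, -0.001, 0.055]
ft_force: [-0.4, -0.2, 0.2]
opening: 0.501
grip_force: 0.0
top (array([ 5.18308959e+02, -3.21388627e+02, -1.03401222e-01]), np.float64(0.03219053762624824))
side (array([ 5.19578039e+02, -3.21217287e+02, -1.13924458e-01]), np.float64(0.03857356529953526))
t 42.65 pos [482.8  12.9 219.4] rpy [ 3.141e+00 -1.000e-03  5.800e-02] op 0.5 grip 0.0 F [1.  0.  0.3]
turn 0.01 units after turn [-0.321 -5.508 -0.01 ]
```

View pics/s3.png

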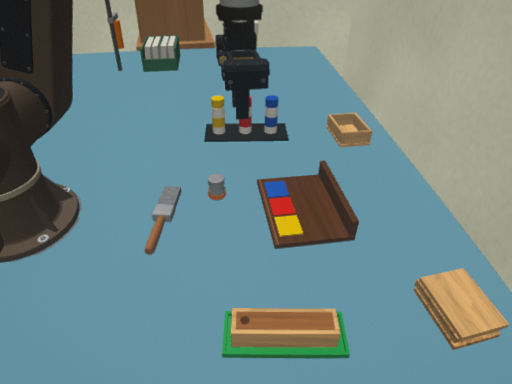

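The side view shows the box seated in the tray at (285,328) and all three bottles upright on the mat at about (218–271,115). The tin hasn't moved, at (216,185). Yellow goes back next.

```bash
python3 -m inch '[[[-0.04,-0.7,0],0,0],[[-0.05,-0.8,0],0,0],[[-0.05,-0.8,0],0,0],[[-0.05,-0.8,0],0,0],[[-0.05,-0.8,0],0,0],[[-0.04,-0.8,0],0,0],[[-0.02,-0.5,0],0,0],[[-0.02,-0.31,0],0,0],[[0,0,0],0,0],[[0,0,0],0,0]]'
python3 d.py 444.8 341.7 67.2 .057
python3 - <<'E'
from h import *
p=eyes.read_camera('wrist')
for n,x in(('blue',(594,332)),('red',(519,337)),('yellow',(444,342))):
    m=mask('bottle_'+n,p)
    if m is not None: print(n,fit([(p,m)],lambda x:cyl(x[0],x[1],6),x,(5,5)))
E
```

```text
t: 43.9
eef_pos: [445.8, 339.7, 218.8]
tcp_rot: [3.141, 0.0, 0.056]
ft_force: [0.6, 0.6, -0.6]
opening: 0.502
grip_force: 0.0
t 43.9 pos [445.8 339.7 218.8] rpy [3.141 0.    0.056] op 0.502 grip 0.0 F [ 0.6  0.6 -0.6]
turn -0.02 units after turn [-0.014 -0.034  2.527]
blue (array([593.58045006, 330.53300095]), np.float64(0.0350197979540553))
red (array([518.87295263, 336.96132717]), np.float64(0.09502344627171244))
yellow (array([443.17973816, 341.56731439]), np.float64(0.038746044391826606))
```

```bash
python3 -m inch '[[[-0.02,-0.03,0],0,0],[[0,0,0.4],0,0],[[0,0,0.6],0,0],[[0,0,0.6],0,0],[[0,0,0.5],0,0],[[0,0,0.3],0,0],[[0,0,0.13],0,0],[[0,0,0],0,0],[[0,0,0],0,1],[[0,0,0],0,1]]'
python3 -m inch '[[[0,0,0],0,1],[[0,0,0],0,1],[[0,0,-0.1],0,1],[[0,0,-0.3],0,1],[[0,0,-0.5],0,1],[[0,0,-0.6],0,1],[[0,0,-0.6],0,1],[[0,0,-0.4],0,1],[[0,0,0],0,1],[[0,0,0],0,1]]'
python3 d.py 571 -86.3 77.5 .057
```

```text
t: 45.35
eef_pos: [444.4, 342.6, 67.7]
tcp_rot: [-3.141, -0.001, 0.057]
ft_force: [-0.1, -0.0, 1.3]
opening: 0.371
grip_force: 30.0
t: 46.6
eef_pos: [443.7, 342.2, 216.0]
tcp_rot: [3.141, 0.001, 0.057]
ft_force: [0.2, 0.0, -1.4]
opening: 0.373
grip_force: 30.0
t 46.6 pos [443.7 342.2 216. ] rpy [3.141e+00 1.000e-03 5.700e-02] op 0.373 grip 30.0 F [ 0.2  0.  -1.4]
turn -0.0 units after turn [1.711 7.251 2.308]
```

```bash
python3 -m inch '[[[0.17,0.4,0],0,1],[[0.17,0.8,0],0,1],[[0.17,0.8,0],0,1],[[0.17,0.8,0],0,1],[[0.17,0.8,0],0,1],[[0.17,0.8,0],0,1],[[0.17,0.8,0],0,1],[[0.17,0.8,0],0,1],[[0.17,0.8,0],0,1],[[0.18,0.45,0],0,1]]'
python3 -m inch '[[[0,0,0],0,1],[[0,0,0.3],0,1],[[0,0,0.5],0,1],[[0,0,0.5],0,1],[[0,0,0.4],0,1],[[0,0,0.3],0,1],[[0,0,0.2],0,1],[[0,0,0.1],0,1],[[0,0,0],0,1],[[0,0,0],0,1]]'
python3 d.py 571 -86.3 77.2 .057
```

```text
t: 47.85
eef_pos: [571.1, -88.1, 215.4]
tcp_rot: [-3.141, 0.002, 0.055]
ft_force: [-0.6, 0.2, -0.6]
opening: 0.375
grip_force: 30.0
t: 49.1
eef_pos: [571.5, -86.0, 79.5]
tcp_rot: [3.141, -0.001, 0.057]
ft_force: [0.7, 0.1, -1.0]
opening: 0.374
grip_force: 30.0
t 49.1 pos [571.5 -86.   79.5] rpy [ 3.141e+00 -1.000e-03  5.700e-02] op 0.374 grip 30.0 F [ 0.7  0.1 -1. ]
turn -0.0 units after turn [-0.009  0.005  0.039]
```

```bash
python3 -m inch '[[[0,0,0.03],0,1],[[0,0,0],0,1],[[0,0,0],0,0],[[0,0,0],0,0],[[0,0,0],0,0],[[0,0,-0.3],0,0],[[0,0,-0.6],0,0],[[0,0,-0.8],0,0],[[0,0,-0.65],0,0],[[0,0,0],0,0]]'
python3 -m inch '[[[-0.04,-0.4,0],0,0],[[-0.05,-0.8,0],0,0],[[-0.05,-0.8,0],0,0],[[-0.05,-0.8,0],0,0],[[-0.05,-0.8,0],0,0],[[-0.05,-0.8,0],0,0],[[-0.05,-0.8,0],0,0],[[-0.05,-0.8,0],0,0],[[-0.05,-0.7,0],0,0],[[-0.02,-0.39,0],0,0]]'
python3 -m inch '[[[0,0,0],0,0],[[0,0,0],0,0],[[0,0,0.4],0,0],[[0,0,0.6],0,0],[[0,0,0.6],0,0],[[0,0,0.5],0,0],[[0,0,0.3],0,0],[[0,0,0.1],0,0],[[0,0,0],0,0],[[0,0,0],0,0]]'
python3 d.py 519.3 337.2 67.2 .057
```

```text
t: 50.35
eef_pos: [572.2, -86.2, 221.0]
tcp_rot: [3.14, -0.005, 0.057]
ft_force: [0.2, -0.3, 0.1]
opening: 0.499
grip_force: 0.0
t: 51.6
eef_pos: [518.8, 338.7, 216.9]
tcp_rot: [3.141, 0.002, 0.058]
ft_force: [-0.1, -0.5, -1.0]
opening: 0.501
grip_force: 0.0
t: 52.85
eef_pos: [520.1, 337.3, 69.2]
tcp_rot: [-3.141, -0.002, 0.057]
ft_force: [-0.6, 0.7, 0.6]
opening: 0.5
grip_force: 0.0
t 52.85 pos [520.1 337.3  69.2] rpy [-3.141e+00 -2.000e-03  5.700e-02] op 0.5 grip 0.0 F [-0.6  0.7  0.6]
turn -0.0 units after turn [-0.013  0.001  0.034]
```

```bash
python3 -m inch '[[[0,0,0.02],0,1],[[0,0,0],0,1],[[0,0,0],0,1],[[0,0,0],0,1],[[0,0,-0.1],0,1],[[0,0,-0.3],0,1],[[0,0,-0.6],0,1],[[0,0,-0.8],0,1],[[0,0,-0.7],0,1],[[0,0,0],0,1]]'
python3 d.py 567.8 -23.9 77.5 .057
```

```text
t: 54.1
eef_pos: [520.6, 337.7, 221.4]
tcp_rot: [-3.139, -0.006, 0.057]
ft_force: [-0.4, 0.3, -1.6]
opening: 0.371
grip_force: 30.0
t 54.1 pos [520.6 337.7 221.4] rpy [-3.139 -0.006  0.057] op 0.371 grip 30.0 F [-0.4  0.3 -1.6]
turn -0.0 units after turn [0.443 6.062 2.399]
```

```bash
python3 -m inch '[[[0.04,0.4,0],0,1],[[0.06,0.8,0],0,1],[[0.06,0.8,0],0,1],[[0.06,0.8,0],0,1],[[0.06,0.8,0],0,1],[[0.06,0.8,0],0,1],[[0.06,0.8,0],0,1],[[0.04,0.5,0],0,1],[[0.02,0.36,0],0,1],[[0,0,0],0,1]]'
python3 -m inch '[[[0,0,0.3],0,1],[[0,0,0.5],0,1],[[0,0,0.5],0,1],[[0,0,0.4],0,1],[[0,0,0.3],0,1],[[0,0,0.2],0,1],[[0,0,0.1],0,1],[[0,0,0],0,1],[[0,0,0],0,1],[[0,0,0],0,1]]'
python3 d.py 567.8 -23.9 77.5 .057
```

```text
t: 55.35
eef_pos: [567.7, -25.1, 216.7]
tcp_rot: [-3.142, 0.001, 0.055]
ft_force: [0.3, -0.0, -1.6]
opening: 0.375
grip_force: 30.0
t: 56.6
eef_pos: [568.0, -24.3, 79.5]
tcp_rot: [3.141, -0.001, 0.057]
ft_force: [0.6, 0.1, -1.6]
opening: 0.371
grip_force: 30.0
t 56.6 pos [568.  -24.3  79.5] rpy [ 3.141e+00 -1.000e-03  5.700e-02] op 0.371 grip 30.0 F [ 0.6  0.1 -1.6]
turn -0.0 units after turn [-0.003 -0.007  0.034]
```

```bash
python3 -m inch '[[[0,0,0.03],0,1],[[0,0,0],0,1],[[0,0,0],0,0],[[0,0,0],0,0],[[0,0,0],0,0],[[0,0,-0.3],0,0],[[0,0,-0.6],0,0],[[0,0,-0.8],0,0],[[0,0,-0.65],0,0],[[0,0,0],0,0]]'
python3 -m inch '[[[0.06,-0.4,0],0,0],[[0.11,-0.8,0],0,0],[[0.11,-0.8,0],0,0],[[0.11,-0.8,0],0,0],[[0.11,-0.8,0],0,0],[[0.11,-0.8,0],0,0],[[0.11,-0.8,0],0,0],[[0.05,-0.49,0],0,0],[[0,-0.2,0],0,0],[[0,0,0],0,0]]'
python3 -m inch '[[[0,0,0],0,0],[[0,0,0],0,0],[[0,0,0.4],0,0],[[0,0,0.6],0,0],[[0,0,0.6],0,0],[[0,0,0.5],0,0],[[0,0,0.3],0,0],[[0,0,0.1],0,0],[[0,0,0],0,0],[[0,0,0],0,0]]'
python3 d.py 594.1 331.2 67.2 .057
```

```text
t: 57.85
eef_pos: [568.8, -24.4, 221.0]
tcp_rot: [3.14, -0.005, 0.057]
ft_force: [-0.6, 0.4, -0.1]
opening: 0.5
grip_force: 0.0
t: 59.1
eef_pos: [593.5, 331.0, 217.3]
tcp_rot: [3.141, 0.001, 0.057]
ft_force: [-0.7, -1.2, 0.3]
opening: 0.503
grip_force: 0.0
t: 60.35
eef_pos: [594.4, 331.3, 69.3]
tcp_rot: [-3.141, -0.002, 0.057]
ft_force: [0.3, -0.5, -0.6]
opening: 0.501
grip_force: 0.0
t 60.35 pos [594.4 331.3  69.3] rpy [-3.141e+00 -2.000e-03  5.700e-02] op 0.501 grip 0.0 F [ 0.3 -0.5 -0.6]
turn -0.0 units after turn [-0.004  0.002  0.036]
```

```bash
python3 -m inch '[[[0,0,0.02],0,1],[[0,0,0],0,1],[[0,0,0],0,1],[[0,0,0],0,1],[[0,0,-0.1],0,1],[[0,0,-0.3],0,1],[[0,0,-0.6],0,1],[[0,0,-0.8],0,1],[[0,0,-0.7],0,1],[[0,0,0],0,1]]'
python3 -m inch '[[[-0.06,0.4,0],0,1],[[-0.12,0.8,0],0,1],[[-0.12,0.8,0],0,1],[[-0.12,0.8,0],0,1],[[-0.12,0.8,0],0,1],[[-0.12,0.7,0],0,1],[[-0.06,0.35,0],0,1],[[-0.04,0.2,0],0,1],[[0,0,0],0,1],[[0,0,0],0,1]]'
python3 -m inch '[[[0,0,0.3],0,1],[[0,0,0.5],0,1],[[0,0,0.5],0,1],[[0,0,0.4],0,1],[[0,0,0.3],0,1],[[0,0,0.2],0,1],[[0,0,0.1],0,1],[[0,0,0],0,1],[[0,0,0],0,1],[[0,0,0],0,1]]'
python3 d.py 565.2 38.3 77.5 .057
```

```text
t: 61.6
eef_pos: [594.9, 331.7, 221.8]
tcp_rot: [-3.139, -0.007, 0.057]
ft_force: [-0.5, -0.2, -1.0]
opening: 0.372
grip_force: 30.0
t: 62.85
eef_pos: [564.9, 38.9, 216.9]
tcp_rot: [-3.141, 0.0, 0.058]
ft_force: [0.2, -1.6, -0.7]
opening: 0.377
grip_force: 30.0
t: 64.1
eef_pos: [565.1, 38.0, 79.5]
tcp_rot: [3.141, -0.001, 0.057]
ft_force: [0.9, 0.4, -0.8]
opening: 0.372
grip_force: 30.0
t 64.1 pos [565.1  38.   79.5] rpy [ 3.141e+00 -1.000e-03  5.700e-02] op 0.372 grip 30.0 F [ 0.9  0.4 -0.8]
turn -0.0 units after turn [ 0.002 -0.005  0.034]
```

Release, go up, then move to the left, clear of the scene, and check.

```bash
python3 -m inch '[[[0,0,0.03],0,1],[[0,0,0],0,1],[[0,0,0],0,0],[[0,0,0],0,0],[[0,0,0],0,0],[[0,0,-0.3],0,0],[[0,0,-0.6],0,0],[[0,0,-0.8],0,0],[[0,0,-0.65],0,0],[[0,0,0],0,0]]'
python3 -m inch '[[[0,-0.5,0],0,0],[[0,-0.8,0],0,0],[[0,-0.8,0],0,0],[[0,-0.8,0],0,0],[[0,-0.8,0],0,0],[[0,-0.4,0],0,0],[[0,0,0],0,0],[[0,0,0],0,0],[[0,0,0],0,0],[[0,0,0],0,0]]'
python3 - <<'E'
from h import *
for c in('top','side'):
    p=eyes.read_camera(c);save(p,c+'9.png',s=1.5)
    for n,x in(('blue',(565,38)),('red',(568,-24)),('yellow',(571,-86))):
        m=mask('bottle_'+n,p)
        if m is not None: print(c,n,fit([(p,m)],lambda x:cyl(x[0],x[1],16),x,(5,5)))
    m=mask('pen_box',p)
    if m is not None:print(c,fit([(p,m)],lambda x:blk(x[0],x[1],x[2],5,160,45,38),(520,-321,-.11),(5,5,.05)))
E
```

```text
t: 65.35
eef_pos: [565.8, 38.1, 221.0]
tcp_rot: [3.141, -0.005, 0.057]
ft_force: [0.7, -0.1, -0.3]
opening: 0.499
grip_force: 0.0
t: 66.6
eef_pos: [551.1, 282.9, 218.2]
tcp_rot: [3.141, -0.0, 0.056]
ft_force: [-0.5, 0.8, -0.4]
opening: 0.502
grip_force: 0.0
top blue (array([561.30818725,  38.10975599]), np.float64(0.061047640865762864))
top red (array([564.62061922, -23.63750258]), np.float64(0.07053197248902165))
top yellow (array([568.54150391, -85.94628906]), np.float64(0.0739555141673699))
top (array([ 5.18911794e+02, -3.21615400e+02, -1.26880935e-01]), np.float64(0.04256115261736071))
side blue (array([548.09677124,  24.77562714]), np.float64(0.9207511987213639))
side yellow (array([571.09887695, -84.77502441]), np.float64(0.11865217604631761))
side (array([ 5.19930463e+02, -3.20830472e+02, -1.12882051e-01]), np.float64(0.0357587475762382))
```

View pics/side9.png

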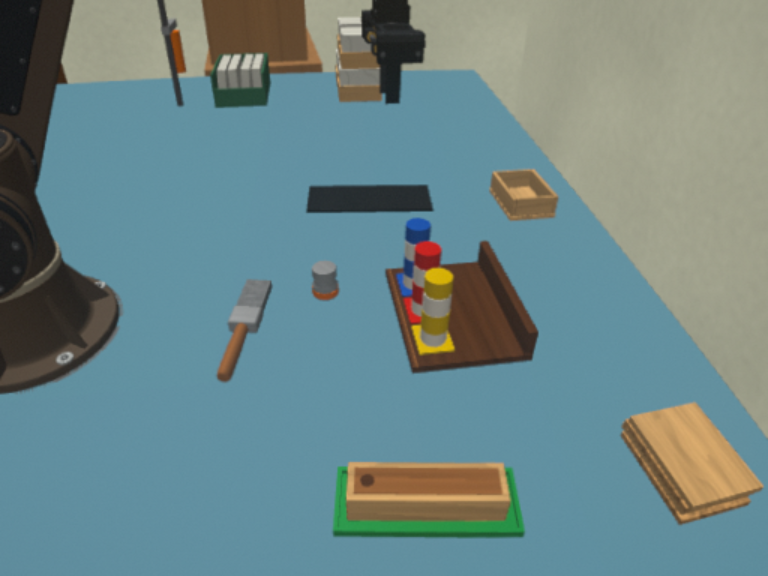

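View pics/top9.png

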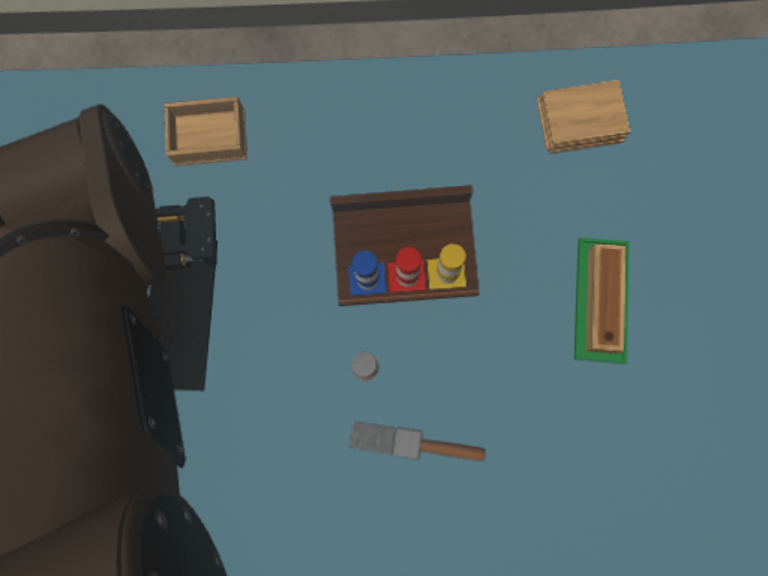

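Both views show every bottle upright on its own coaster: blue (366,268), red (408,266) and yellow (451,262) in the top view. The box is in the tray at (604,298), the tin is still at (365,365), and the arm is clear.

```bash
python3 -c "
from cell import env
print(env.job_done())"
```

```text
the job is handed in; nothing more can be done
None
```

The job is handed in (no verdict came back): on the last pictures the three bottles stand upright on their own coasters, the pen box lies in the green tray, and the glue tin is where it was.

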